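# Hang the rinsed cup on the draining rack

### The job

The tall cup that stands mouth-down on the table has just been rinsed. Hang it mouth-down on the empty leaning peg of the draining rack: lower it over the peg all the way until its floor rests on the peg's end, only then let go, and leave the two cups already hanging there where they are.

Things in the scene. Friction and masses are not known exactly. Their poses are not given: they have to be found in the camera images.
- tall_cup: Rinsed cup: white plastic, round, 110 mm tall, standing mouth-down on the table to the robot's right. Outside diameter 70 mm at the mouth, tapering to 62 mm at the closed end (on top); 105 mm deep inside, wall 3 mm; 60 to 130 g. Origin: centre of the mouth; z from mouth to closed end (up as it stands). Bystanders near it: a same-size cup standing mouth-up, and a mouth-down cup only 55 mm tall.
- empty_peg_tip (a point): End of the empty one (any) of 3 wooden pegs, 125 mm apart in a row on a fixed 20 mm board ahead to the left. Pegs are 24 mm rods, 130 mm long, with a flat round head 36 mm wide, leaning 15 deg to the robot. Point: centre of the head's flat end, 146 mm above the table; z along the peg, outwards; y along the row. Cup fully on: its inner floor lies flat on the head, rim clear of the board.
- hung_cup_b: One of the two loose cups already hanging on the rack's other pegs, same size as the tall cup. Origin: at its peg's foot, on top of the board (not in the cup); z up, x away from the robot across the board, y along the row. The cup's closed top is about 150 mm above the table, about 35 mm to -x of this origin.
- hung_cup_c: The other hanging cup; loose, same size, origin and axes as hung_cup_b.

How it is judged:
By the outcome, as a careful person would: the job done as asked, in the order asked, and still so for the second after the job is handed in, with the robot touching nothing.
It also fails if it takes over 40 s, if anything falls off the work surface, if the arm or the gripper's body presses on something with over 40 N, if the wrist force passes 120 N, or if a joint passes its speed limit or range.

### The arm

A 7-joint arm with a two-finger parallel gripper is mounted at the origin on the work surface. World frame = base frame: x ahead of the robot, y to its left, z up, the work surface at z = 0. Lengths are in m, angles in rad, forces in N, time in s.
With the tool pointing down it reaches from about 0.4 to 0.85 m from the base axis. Payload 4.5 kg.
Tool frame: the origin (TCP) lies midway between the tips of the shut fingers; the grasp point (between the pads) lies 19 mm behind it (arm.grip_depth is the distance from the TCP to the grasp point, in m); z points along the fingers, y is the line along which they close (so a half turn about z gives the same grasp; the last joint's range is limited). The gripper opens to 85 mm and grips with 20 to 120 N. Pads are 22 mm wide; open, the fingers measure 114 mm over their backs; the gripper's body (76 mm by 85 mm) begins 54 mm behind the grasp point. The pads swing forward as they close: fully open they stand 13 mm farther back than shut.
Start: joints at [-1.239, 0.689, -0.195, 1.565, 0.157, 0.902, -0.215], TCP at [0.183, 0.598, 0.194] pointing down, gripper open.
Joint ranges: [-3.01, 3.01], [-0.46, 2.08], [-1.47, 1.51], [0.13, 2.56], [-1, 4.14], [0.04, 2.09], [-2.66, 2.66]. Speed limits (rad/s): [2.57, 2.57, 3.14, 3.14, 3.14, 3.14, 3.14].

### API

Orientations are given as a 3x3 rotation matrix whose columns are the frame's x, y, z axes.
In Python, from plant import arm gives the robot as it stands.
- The arm moves only by the tool nudge_tcp, called after "Request:" by a JSON object that holds its "method" and its "body", one argument or row to a line. Schema: {"type":"object","properties":{"increments":{"type":"object","properties":{"dx":{"type":"array","items":{"type":"number"},"minItems":1,"maxItems":8},"dy":{"type":"array","items":{"type":"number"},"minItems":1,"maxItems":8},"dz":{"type":"array","items":{"type":"number"},"minItems":1,"maxItems":8},"wx":{"type":"array","items":{"type":"number"},"minItems":1,"maxItems":8},"wy":{"type":"array","items":{"type":"number"},"minItems":1,"maxItems":8},"wz":{"type":"array","items":{"type":"number"},"minItems":1,"maxItems":8}},"additionalProperties":false,"required":["dx","dy","dz","wx","wy","wz"]},"finger_gap":{"type":"number"},"grip_force":{"type":"number"},"only":{"type":"string"},"quiet":{"type":"boolean"},"lines":{"type":"string"}},"required":["increments"],"additionalProperties":false}. increments is an object with one list for each field, all of the same length, 1 to 8, a row being the entries at one place: dx, dy, dz (the shift in m), wx, wy, wz (a rotation vector in rad); each row is the pose to reach, as a shift and turn from the pose commanded when the call began, along the tool's axes at that moment; what a row does not reach only later rows make up. A row lasts 1/10 s, in which the tool goes at most 0.05 m and 0.15 rad, less where a joint would pass 70% of its speed; a pose out of reach is approached as far as the arm can. finger_gap is the finger opening in m, set as the call begins (left out keeps the last). The fingers move at their own pace and stop on an object; grip_force is the grip in N (left out, the last holds). Time passes only in rows, so rows that do not move let the fingers close. The tool returns the time, the measured TCP pose, the force, the opening and the grip force at its end. only (a regular expression) keeps the lines of the reply that match it, lines (a string "A,B") keeps lines A to B, and quiet returns only ok. Input that does not fit is refused with a message, and nothing moves.
- arm.sense(): the state, without advancing time (a new reading comes with each control period).
- arm.capture(name): name is "side" or "top" or "wrist"; returns the picture (420x560x3 uint8, red, green, blue); there is no depth.
- arm.camera_info(name): a dict with "fx", "fy", "cx", "cy" (pixels), "eye" and "orientation" of the camera in the world. Camera axes: x right, y down, z forward; pixel columns grow to the right and rows downward; lengths in m; the calibration is good to about 2 mm. A picture is of the moment at which its call begins: read the wrist's pose just before it. camera_info takes no time and is no camera call; for the wrist camera it gives the pose at the moment of the call.
- arm.hand_in(): hands the job in; it is judged then, once.
The state is a dict: "t": time; "q": joint angles; "dq": joint speeds; "joint_efforts": joint torques, N m; "tcp_pos": TCP position; "orientation": TCP orientation; "contact_force": force on the tool from outside, world axes, zero at the start; "torque": the same for the moment, N m; "width": finger opening in m; "grip_force": force on a finger pad.
Only numpy, scipy, OpenCV 4.12 (cv2) and the standard library are available. Lean on these libraries where they do the work, as an engineer would, in place of code of your own. Each camera call takes 0.05 s, during which the arm holds its last target. There are 200 camera calls.

## Working session

There is one attempt and no reset: what is moved stays moved. The work goes in short steps, Python scripts to look and compute and a tool call to move; the robot and the scene stay as the last step left them, time stands still between calls to the robot, and variables do not carry over. Pictures are saved under pics/ and viewed, at most 10 in all, crops included, and the job is handed in when it is done.

```bash
ls; mkdir -p pics
```

Run:
```python
from plant import arm
import cv2
s=arm.sense();print(s['t'],s['tcp_pos'],s['orientation'],s['width'],arm.grip_depth)
for n in("side","top"):
    im=arm.capture(n);cv2.imwrite(f"pics/{n}0.png",im[...,::-1]);print(n,arm.camera_info(n))
print(arm.camera_info("wrist"))
```

```text
pics
plant.py
0.0 [0.18321302 0.59678645 0.19287547] [[-9.56016349e-01  2.93313109e-01 -3.99780963e-04]
 [ 2.93313342e-01  9.56014631e-01 -1.81898729e-03]
 [-1.51336367e-04 -1.85624268e-03 -9.99998266e-01]] 0.08566309885656366 0.0187
side {'fx': 379.28198906591115, 'fy': 379.28198906591115, 'cx': 281.1348914507817, 'cy': 209.19212349415298, 'eye': array([ 0.30392674, -0.69819927,  0.60960053]), 'orientation': array([[ 0.93035955, -0.21481232,  0.29713092],
       [-0.36644668, -0.51789504,  0.77298225],
       [-0.01216348, -0.82803405, -0.56054586]])}
top {'fx': 467.6526279533666, 'fy': 467.6526279533666, 'cx': 278.3938093383524, 'cy': 208.60046213204618, 'eye': array([ 0.41456768, -0.00206414,  1.15300262]), 'orientation': array([[ 0.02835738, -0.99254478,  0.11853577],
       [-0.99921481, -0.03142901, -0.02412423],
       [ 0.02766984, -0.11775859, -0.99265668]])}
{'fx': 324.7395624022164, 'fy': 324.7395624022164, 'cx': 279.14397746250637, 'cy': 210.0167701208827, 'eye': array([0.11575106, 0.61772956, 0.37092233]), 'orientation': array([[ 0.29354759,  0.91845993,  0.26506824],
       [ 0.95594211, -0.28142195, -0.08352463],
       [-0.002118  ,  0.27790834, -0.96060526]])}
```

View pics/side0.png

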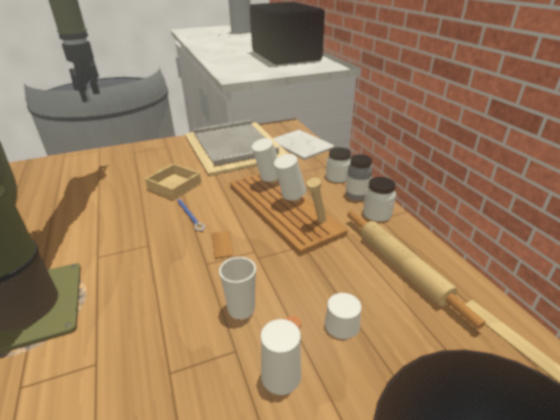

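View pics/top0.png

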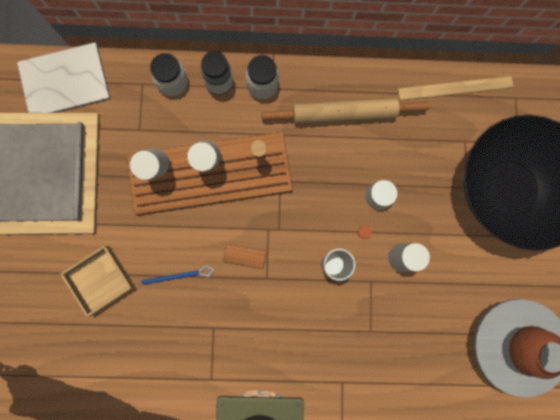

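The side view shows the tall mouth-down cup at about (281,357), the mouth-up one at (239,288), and the short one at (343,316). In the top view these are at (415,257), (340,265) and (383,194). The empty peg is the right-most one, with its head at about (259,148) in the top view and (315,184) in the side view. I'll enlarge both for accurate pixels.

Run:
```python
import cv2,numpy as np
t=cv2.imread("pics/top0.png");s=cv2.imread("pics/side0.png")
def c(im,x,y,w,h):
    o=cv2.resize(im[y:y+h,x:x+w],None,fx=5,fy=5,interpolation=cv2.INTER_CUBIC)
    for k in range(0,w,10):
        cv2.line(o,(k*5,0),(k*5,6),(0,0,255),1)
        if k%20==0: cv2.putText(o,str(x+k),(k*5,18),0,.4,(0,0,255))
    for k in range(0,h,10):
        cv2.line(o,(0,k*5),(6,k*5),(0,0,255),1)
        if k%20==0: cv2.putText(o,str(y+k),(8,k*5+4),0,.4,(0,0,255))
    return o
a=np.vstack([np.hstack([c(t,220,120,80,60),c(t,375,220,80,60)]),np.hstack([c(s,280,165,80,60),c(s,245,315,80,60)])])
cv2.imwrite("pics/c1.png",a)
```

```text
(no output)
```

View pics/c1.png

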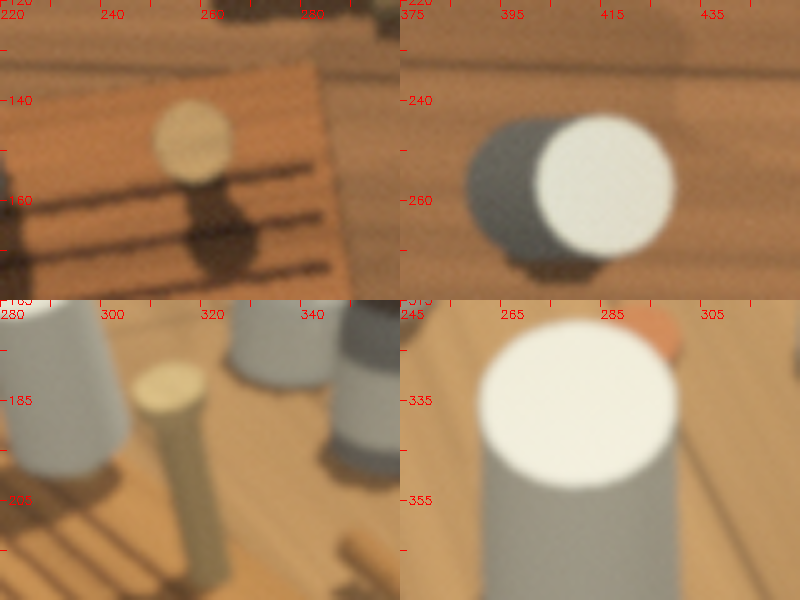

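Create h.py:
```python
from plant import arm
import numpy as np
def ray(n,u,v,ci=None):
    c=ci or arm.camera_info(n)
    d=c['orientation']@np.array([(u-c['cx'])/c['fx'],(v-c['cy'])/c['fy'],1]);return c['eye'],d/np.linalg.norm(d)
def onz(n,u,v,z):
    e,d=ray(n,u,v);return e+d*(z-e[2])/d[2]
def tri(*obs):
    A=0;b=0
    for n,u,v in obs:
        e,d=ray(n,u,v);P=np.eye(3)-np.outer(d,d);A=A+P;b=b+P@e
    return np.linalg.solve(A,b)
def proj(n,p):
    c=arm.camera_info(n);x=c['orientation'].T@(np.asarray(p)-c['eye']);return c['fx']*x[0]/x[2]+c['cx'],c['fy']*x[1]/x[2]+c['cy']
```

Run:
```python
from h import *
np.set_printoptions(precision=4,suppress=True)
print('peg',onz('top',258,147.8,.146),onz('side',313.4,181.8,.146),tri(('top',258,147.8),('side',313.4,181.8)))
print('cup',onz('top',415.5,256.7,.11),onz('side',280.3,335.3,.11),tri(('top',415.5,256.7),('side',280.3,335.3)))
print('base',onz('side',321.2,221.2,.02))
print('hung',onz('top',146,165,.15),onz('top',203,156.5,.15))
L=[onz('top',u,v,.02) for u,v in((131,164),(284,135),(291,191),(137,213))]
for a,b in((0,1),(3,2),(1,2)):
    d=L[a]-L[b];print(np.degrees(np.arctan2(d[1],d[0])),np.linalg.norm(d))
```

```text
peg [0.6681 0.0222 0.146 ] [0.6659 0.0217 0.146 ] [0.6673 0.0225 0.1455]
cup [ 0.4405 -0.3373  0.11  ] [ 0.4376 -0.3386  0.11  ] [ 0.4393 -0.3375  0.1082]
base [0.6936 0.0216 0.02  ]
hung [0.6204 0.2632 0.15  ] [0.6434 0.1411 0.15  ]
103.0507064750479 0.3823182563525233
100.07883505774996 0.37700003449421327
8.502264113012716 0.14187814669875384
```

Add to h.py:
```python
from scipy.spatial.transform import Rotation as Ro
AX=np.radians(10.5); X=np.array([np.cos(AX),np.sin(AX),0]); Y=np.array([-np.sin(AX),np.cos(AX),0])
P=-X*np.sin(np.radians(15))+np.array([0,0,1])*np.cos(np.radians(15))   # peg axis
TIP=np.array([.6673,.0223,.1458]); CUP=np.array([.4395,-.3378,.11])
def Rt(z,y):
    z=z/np.linalg.norm(z);y=y-z*(y@z);y/=np.linalg.norm(y);return np.c_[np.cross(y,z),y,z]
def delta(p,R=None):
    s=arm.sense();O=s['orientation'];R=O if R is None else R
    d=O.T@(np.asarray(p)-s['tcp_pos']);r=Ro.from_matrix(O.T@R).as_rotvec()
    print('t',round(s['t'],2),'tcp',s['tcp_pos'].round(4),'q',s['q'].round(2),'d',d.round(4),'r',r.round(3),'n',np.linalg.norm(d).round(3))
```

```text
(no output)
```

Request:
{"method": "nudge_tcp", "body": {
  "increments": {"dx":[-0.42,-0.42,-0.42,-0.42,-0.42,-0.42,-0.42,-0.42],"dy":[-0.29,-0.29,-0.29,-0.29,-0.29,-0.29,-0.29,-0.29],"dz":[-0.09,-0.09,-0.09,-0.09,-0.09,-0.09,-0.09,-0.09],"wx":[0,0,0,0,0,0,0,0],"wy":[0,0,0,0,0,0,0,0],"wz":[0,0,0,0,0,0,0,0]},
  "finger_gap": 0.085
}}

```text
t: 0.9
tcp_pos: [0.4284, 0.2865, 0.2633]
orientation: [[-0.956, 0.293, -0.0], [0.293, 0.956, -0.0], [0.0, -0.0, -1.0]]
contact_force: [0.8, 0.5, 0.4]
width: 0.085
grip_force: 0.0
```

```bash
python3 -c "
from h import *
delta([.5,-.3,.25])
for v in (-Y,Y,X):delta([.5,-.3,.25],Rt(np.array([0,0,-1.]),v))
for p in (TIP-.13*P,):print(proj('side',p),proj('top',p))"
```

```text
t 0.9 tcp [0.4284 0.2865 0.2633] q [-0.52  0.46 -0.24  1.8   0.14  0.9   0.45] d [-0.2405 -0.5397  0.0134] r [0. 0. 0.] n 0.591
t 0.9 tcp [0.4284 0.2865 0.2633] q [-0.52  0.46 -0.24  1.8   0.14  0.9   0.45] d [-0.2405 -0.5397  0.0134] r [-1.000e-03  0.000e+00  2.661e+00] n 0.591
t 0.9 tcp [0.4284 0.2865 0.2633] q [-0.52  0.46 -0.24  1.8   0.14  0.9   0.45] d [-0.2405 -0.5397  0.0134] r [-0.    -0.    -0.481] n 0.591
t 0.9 tcp [0.4284 0.2865 0.2633] q [-0.52  0.46 -0.24  1.8   0.14  0.9   0.45] d [-0.2405 -0.5397  0.0134] r [-1.00e-03 -0.00e+00  1.09e+00] n 0.591
(np.float64(322.35326154171065), np.float64(219.1590209816523)) (np.float64(256.6955787112319), np.float64(147.49799516479322))
```

Request:
{"method": "nudge_tcp", "body": {
  "increments": {"dx":[-0.19,-0.19,-0.19,-0.19,-0.19,-0.19,-0.19,-0.19],"dy":[-0.6,-0.6,-0.6,-0.6,-0.6,-0.6,-0.6,-0.6],"dz":[0.02,0.02,0.02,0.02,0.02,0.02,0.02,0.02],"wx":[0,0,0,0,0,0,0,0],"wy":[0,0,0,0,0,0,0,0],"wz":[0,0,0,0,0,0,0,0]}
}}

```text
t: 1.7
tcp_pos: [0.4306, -0.1133, 0.2503]
orientation: [[-0.956, 0.293, -0.0], [0.293, 0.956, 0.0], [0.0, 0.0, -1.0]]
contact_force: [1.7, -0.0, 0.1]
width: 0.0849
grip_force: 0.0
```

```bash
python3 -c "
from h import *
delta([.4395,-.3378,.25])"
```

```text
t 1.7 tcp [ 0.4306 -0.1133  0.2503] q [ 0.3   0.38 -0.2   2.    0.11  0.77  1.3 ] d [-0.0743 -0.212   0.0003] r [0. 0. 0.] n 0.225
```

Request:
{"method": "nudge_tcp", "body": {
  "increments": {"dx":[-0.074,-0.074,-0.074,-0.074,-0.074,-0.074],"dy":[-0.212,-0.212,-0.212,-0.212,-0.212,-0.212],"dz":[0,0,0,0,0,0],"wx":[0,0,0,0,0,0],"wy":[0,0,0,0,0,0],"wz":[0,0,0,0,0,0]}
}}

```text
t: 2.3
tcp_pos: [0.4381, -0.3408, 0.2496]
orientation: [[-0.954, 0.301, -0.001], [0.301, 0.954, -0.002], [0.0, -0.002, -1.0]]
contact_force: [0.0, 0.5, 0.0]
width: 0.0851
grip_force: 0.0
```

```bash
python3 -c "
from h import *
import cv2
delta([.4395,-.3378,.25])
print(proj('wrist',CUP))
cv2.imwrite('pics/w1.png',arm.capture('wrist')[...,::-1])"
```

```text
t 2.3 tcp [ 0.4381 -0.3408  0.2496] q [ 0.68  0.53 -0.17  1.71  0.11  0.91  1.73] d [-0.0005  0.0032 -0.0004] r [0. 0. 0.] n 0.003
(np.float64(283.01255158924045), np.float64(190.12273472650324))
```

View pics/w1.png

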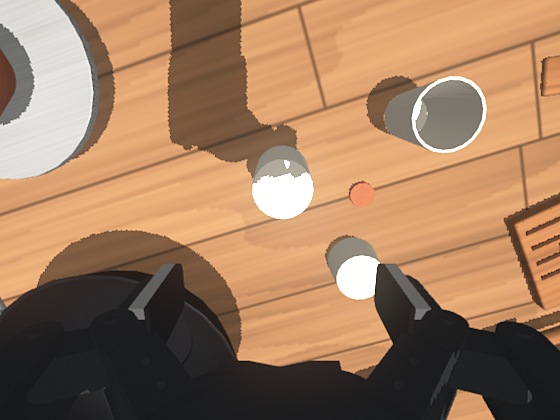

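The wrist view shows the cup top centred at (283,189), against a predicted (283,190), so the cup pose is confirmed. Next I descend to TCP z = 0.05.

Request:
{"method": "nudge_tcp", "body": {
  "increments": {"dx":[0,0,0],"dy":[0,0,0],"dz":[0.14,0.14,0.14],"wx":[0,0,0],"wy":[0,0,0],"wz":[0,0,0]}
}}

```text
t: 2.65
tcp_pos: [0.4394, -0.3329, 0.1085]
orientation: [[-0.957, 0.291, -0.001], [0.291, 0.957, 0.002], [0.002, 0.002, -1.0]]
contact_force: [0.0, -0.0, -0.4]
width: 0.0853
grip_force: 0.0
```

```bash
python3 -c "
from h import *
delta([.4395,-.3378,.05])"
```

```text
t 2.65 tcp [ 0.4394 -0.3329  0.1085] q [ 0.65  0.71 -0.14  1.87  0.17  0.57  1.68] d [-0.0016 -0.0048  0.0585] r [0. 0. 0.] n 0.059
```

Request:
{"method": "nudge_tcp", "body": {
  "increments": {"dx":[0,0],"dy":[0,0],"dz":[0,0],"wx":[0,0],"wy":[0,0],"wz":[0,0]}
}}

```text
t: 2.85
tcp_pos: [0.4402, -0.3343, 0.1109]
orientation: [[-0.957, 0.292, -0.0], [0.292, 0.957, 0.001], [0.001, 0.001, -1.0]]
contact_force: [0.7, -0.6, 0.4]
width: 0.0853
grip_force: 0.0
```

```bash
python3 -c "
from h import *
delta([.4395,-.3378,.05])"
```

```text
t 2.85 tcp [ 0.4402 -0.3343  0.1109] q [ 0.65  0.71 -0.14  1.86  0.17  0.58  1.68] d [-0.0004 -0.0036  0.0609] r [0. 0. 0.] n 0.061
```

Request:
{"method": "nudge_tcp", "body": {
  "increments": {"dx":[0,0,0,0],"dy":[-0.0035,-0.0035,-0.0035,-0.0035],"dz":[0.03,0.061,0.061,0.061],"wx":[0,0,0,0],"wy":[0,0,0,0],"wz":[0,0,0,0]}
}}

```text
t: 3.25
tcp_pos: [0.4401, -0.3394, 0.0516]
orientation: [[-0.956, 0.293, 0.003], [0.293, 0.956, -0.001], [-0.003, -0.0, -1.0]]
contact_force: [1.2, -0.4, -0.3]
width: 0.0849
grip_force: 0.0
```

Request:
{"method": "nudge_tcp", "body": {
  "increments": {"dx":[0,0,0,0,0,0],"dy":[0,0,0,0,0,0],"dz":[0,0,0,0,0,0],"wx":[0,0,0,0,0,0],"wy":[0,0,0,0,0,0],"wz":[0,0,0,0,0,0]},
  "finger_gap": 0.05,
  "grip_force": 35
}}

```text
t: 3.85
tcp_pos: [0.4406, -0.3398, 0.0521]
orientation: [[-0.956, 0.293, 0.004], [0.293, 0.956, -0.002], [-0.005, -0.001, -1.0]]
contact_force: [0.1, 1.7, 10.3]
width: 0.0623
grip_force: 35.9
```

```bash
python3 -c "
from h import *
delta([.4395,-.3378,.2])"
```

```text
t 3.85 tcp [ 0.4406 -0.3398  0.0521] q [ 0.64  0.81 -0.11  1.89  0.19  0.44  1.66] d [ 0.001   0.0015 -0.1479] r [0. 0. 0.] n 0.148
```

Request:
{"method": "nudge_tcp", "body": {
  "increments": {"dx":[0,0,0,0,0,0,0,0],"dy":[0,0,0,0,0,0,0,0],"dz":[-0.02,-0.05,-0.1,-0.15,-0.2,-0.22,-0.22,-0.22],"wx":[0,0,0,0,0,0,0,0],"wy":[0,0,0,0,0,0,0,0],"wz":[0,0,0,0,0,0,0,0]},
  "finger_gap": 0.05,
  "grip_force": 50
}}

```text
t: 4.65
tcp_pos: [0.4383, -0.3389, 0.27]
orientation: [[-0.956, 0.293, 0.001], [0.293, 0.956, -0.001], [-0.001, -0.0, -1.0]]
contact_force: [0.2, 0.3, -1.3]
width: 0.061
grip_force: 54.5
```

```bash
python3 -c "
from h import *
import cv2
delta([.4395,-.3378,.27])
s=arm.capture('side')[...,::-1];w=arm.capture('wrist')[...,::-1]
u,v=map(int,proj('side',[.44,-.338,.27]));print(u,v)
u,v=max(u-70,0),max(v-75,0)
a=cv2.resize(s[v:v+180,u:u+140],None,fx=3,fy=3,interpolation=2);cv2.imwrite('pics/g1.png',a);print(u,v,s.shape)"
```

```text
t 4.65 tcp [ 0.4383 -0.3389  0.27  ] q [ 0.69  0.51 -0.18  1.68  0.11  0.96  1.74] d [-0.0008  0.0014  0.    ] r [0. 0. 0.] n 0.002
280 257
210 182 (420, 560, 3)
```

View pics/g1.png

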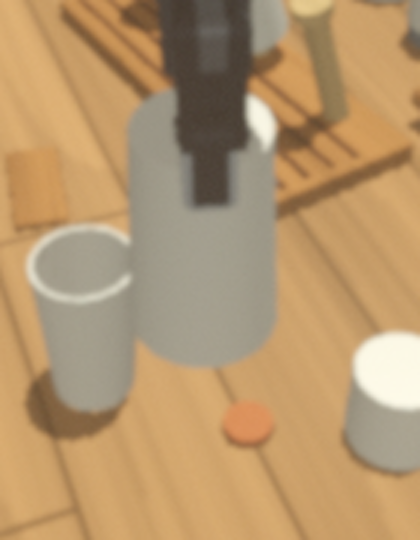

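The cup is held upright and intact, with the finger about a third of the way down from the closed end. Its mouth edge is at crop (203,365). Next I'll work out the pose above the peg.

```bash
python3 -c "
from h import *
delta(TIP+.14*P,Rt(-P,Y))
s=arm.sense();T=s['tcp_pos']
a=np.linspace(0,6.28,400)
for off in(.052,):
  q=[proj('side',T+np.array([.035*np.cos(t),.035*np.sin(t),-off])) for t in a];q=np.array(q);i=q[:,1].argmax();print(off,(q[i]-[210,182])*3,(q.min(0)-[210,182])*3,(q.max(0)-[210,182])*3)"
```

```text
t 4.75 tcp [ 0.4376 -0.3384  0.2683] q [ 0.69  0.51 -0.18  1.68  0.11  0.96  1.74] d [-0.0817  0.3955 -0.0127] r [-0.062 -0.259 -0.478] n 0.404
0.052 [206.64088783 372.62431345] [133.5963844 264.1691708] [281.75714246 372.62431345]
```

Request:
{"method": "nudge_tcp", "body": {
  "increments": {"dx":[-0.082,-0.082,-0.082,-0.082,-0.082,-0.082,-0.082,-0.082],"dy":[0.396,0.396,0.396,0.396,0.396,0.396,0.396,0.396],"dz":[-0.013,-0.013,-0.013,-0.013,-0.013,-0.013,-0.013,-0.013],"wx":[-0.062,-0.062,-0.062,-0.062,-0.062,-0.062,-0.062,-0.062],"wy":[-0.259,-0.259,-0.259,-0.259,-0.259,-0.259,-0.259,-0.259],"wz":[-0.478,-0.478,-0.478,-0.478,-0.478,-0.478,-0.478,-0.478]}
}}

```text
t: 5.55
tcp_pos: [0.6305, 0.013, 0.2804]
orientation: [[-0.95, -0.182, 0.253], [-0.176, 0.983, 0.046], [-0.257, -0.001, -0.966]]
contact_force: [1.1, -0.7, -1.5]
width: 0.0613
grip_force: 54.6
```

```bash
python3 -c "
from h import *
delta(TIP+.14*P,Rt(-P,Y))"
```

```text
t 5.55 tcp [0.6305 0.013  0.2804] q [ 0.11  0.49 -0.29  1.73  0.2   0.69  1.48] d [-0.0017  0.0024 -0.0002] r [-0.001 -0.002 -0.   ] n 0.003
```

Request:
{"method": "nudge_tcp", "body": {
  "increments": {"dx":[0,0,0,0],"dy":[0.0,0,0,0],"dz":[0.03,0.06,0.06,0.06],"wx":[0,0,0,0],"wy":[0,0,0,0],"wz":[0,0,0,0]}
}}

```text
t: 5.95
tcp_pos: [0.6453, 0.0138, 0.2231]
orientation: [[-0.95, -0.182, 0.253], [-0.176, 0.983, 0.046], [-0.257, -0.001, -0.966]]
contact_force: [0.5, 0.2, 0.1]
width: 0.0613
grip_force: 54.8
```

```bash
python3 -c "
from h import *
import cv2
delta(TIP+.08*P,Rt(-P,Y))
s=arm.capture('side')[...,::-1].copy()
T=arm.sense()['tcp_pos'];O=arm.sense()['orientation']
# projected ideal rim and head
def ring(c,r,R):return np.array([proj('side',c+r*(np.cos(t)*R[:,0]+np.sin(t)*R[:,1])) for t in np.linspace(0,6.28,200)])
k=5;u,v=265,110
im=cv2.resize(s[v:v+115,u:u+110],None,fx=k,fy=k,interpolation=2)
for c,r,col in((T+.052*O[:,2],.035,(0,0,255)),(T-.058*O[:,2],.031,(0,0,255)),(TIP,.018,(0,255,0))):
  cv2.polylines(im,[((ring(c,r,O)+.5-[u,v])*k).astype(int)],1,col,1)
cv2.imwrite('pics/p1.png',im)"
```

```text
t 5.95 tcp [0.6453 0.0138 0.2231] q [ 0.08  0.57 -0.26  1.77  0.24  0.56  1.45] d [-0.0024  0.0043  0.0006] r [-0.001 -0.001 -0.   ] n 0.005
```

View pics/p1.png

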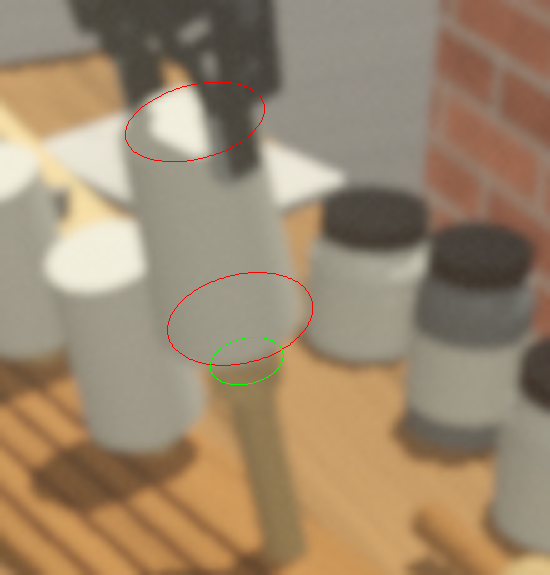

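The drawn rim and head outlines match to about 2 px: the rim centre is at crop (228,318) and the peg axis passes about (238,318). That is well within the 10 mm clearance, so I lower along the peg.

Request:
{"method": "nudge_tcp", "body": {
  "increments": {"dx":[-0.001,-0.001,-0.001],"dy":[0,0,0],"dz":[0.03,0.06,0.06],"wx":[0,0,0],"wy":[0,0,0],"wz":[0,0,0]}
}}

```text
t: 6.3
tcp_pos: [0.6612, 0.0165, 0.1646]
orientation: [[-0.951, -0.181, 0.252], [-0.175, 0.983, 0.046], [-0.256, -0.001, -0.967]]
contact_force: [-0.9, -0.8, -0.8]
width: 0.0612
grip_force: 54.9
```

Request:
{"method": "nudge_tcp", "body": {
  "increments": {"dx":[0,0,0],"dy":[0,0,0],"dz":[0.03,0.05,0.05],"wx":[0,0,0],"wy":[0,0,0],"wz":[0,0,0]}
}}

```text
t: 6.6
tcp_pos: [0.675, 0.019, 0.1182]
orientation: [[-0.95, -0.181, 0.255], [-0.175, 0.983, 0.046], [-0.259, -0.001, -0.966]]
contact_force: [-0.4, -0.4, -0.7]
width: 0.0609
grip_force: 54.9
```

```bash
python3 -c "
from h import *
delta(TIP-.053*P,Rt(-P,Y));s=arm.sense();print(s['orientation'].T@s['contact_force'],s['torque'])"
```

```text
t 6.6 tcp [0.675  0.019  0.1182] q [ 0.02  0.75 -0.19  1.78  0.29  0.37  1.4 ] d [-0.0004  0.0046  0.0245] r [-0.001  0.    -0.001] n 0.025
[ 0.62738423 -0.32280623  0.53007144] [-0.04449689  0.36887988 -0.00264206]
```

Request:
{"method": "nudge_tcp", "body": {
  "increments": {"dx":[0,0,0],"dy":[0,0,0],"dz":[0.008,0.016,0.016],"wx":[0,0,0],"wy":[0,0,0],"wz":[0,0,0]}
}}

```text
t: 6.9
tcp_pos: [0.6798, 0.0201, 0.1032]
orientation: [[-0.949, -0.182, 0.257], [-0.176, 0.983, 0.046], [-0.261, -0.001, -0.965]]
contact_force: [-0.1, 0.2, -0.4]
width: 0.0609
grip_force: 54.9
```

Request:
{"method": "nudge_tcp", "body": {
  "increments": {"dx":[0,0,0],"dy":[0,0,0],"dz":[0.002,0.004,0.004],"wx":[0,0,0],"wy":[0,0,0],"wz":[0,0,0]}
}}

```text
t: 7.2
tcp_pos: [0.6807, 0.0203, 0.0991]
orientation: [[-0.949, -0.182, 0.257], [-0.176, 0.983, 0.046], [-0.261, -0.001, -0.965]]
contact_force: [-0.1, 0.1, -0.6]
width: 0.0615
grip_force: 54.9
```

Request:
{"method": "nudge_tcp", "body": {
  "increments": {"dx":[0,0,0],"dy":[0,0,0],"dz":[0.002,0.003,0.003],"wx":[0,0,0],"wy":[0,0,0],"wz":[0,0,0]}
}}

```text
t: 7.5
tcp_pos: [0.6814, 0.0205, 0.096]
orientation: [[-0.949, -0.182, 0.256], [-0.176, 0.983, 0.046], [-0.26, -0.001, -0.966]]
contact_force: [0.2, 0.1, -0.6]
width: 0.0613
grip_force: 54.9
```

Request:
{"method": "nudge_tcp", "body": {
  "increments": {"dx":[0,0,0],"dy":[0,0,0],"dz":[0.002,0.002,0.002],"wx":[0,0,0],"wy":[0,0,0],"wz":[0,0,0]}
}}

```text
t: 7.8
tcp_pos: [0.6818, 0.0205, 0.0956]
orientation: [[-0.949, -0.182, 0.257], [-0.176, 0.983, 0.046], [-0.261, -0.002, -0.965]]
contact_force: [-4.7, -0.7, 9.4]
width: 0.0613
grip_force: 55.9
```

Request:
{"method": "nudge_tcp", "body": {
  "increments": {"dx":[0,0,0],"dy":[0,0,0],"dz":[0.002,0.002,0.002],"wx":[0,0,0],"wy":[0,0,0],"wz":[0,0,0]}
}}

```text
t: 8.1
tcp_pos: [0.6819, 0.0204, 0.0955]
orientation: [[-0.949, -0.182, 0.257], [-0.176, 0.983, 0.045], [-0.261, -0.002, -0.965]]
contact_force: [-13.2, -0.4, 23.0]
width: 0.0613
grip_force: 57.5
```

```bash
python3 -c "
from h import *
import cv2
delta(TIP-.053*P,Rt(-P,Y))
s=arm.capture('side')[...,::-1].copy();t=arm.capture('top')[...,::-1]
k=5;u,v=265,125
im=cv2.resize(s[v:v+115,u:u+80],None,fx=k,fy=k,interpolation=2)
im2=cv2.resize(t[115:230,180:260+20-20],None,fx=k,fy=k,interpolation=2)
cv2.imwrite('pics/p2.png',np.hstack([im,cv2.resize(t[110:225,190:270],None,fx=k,fy=k,interpolation=2)]))"
```

```text
t 8.1 tcp [0.6819 0.0204 0.0955] q [ 0.01  0.79 -0.17  1.78  0.3   0.33  1.39] d [0.0005 0.0045 0.0007] r [-0.002  0.003 -0.   ] n 0.005
```

View pics/p2.png

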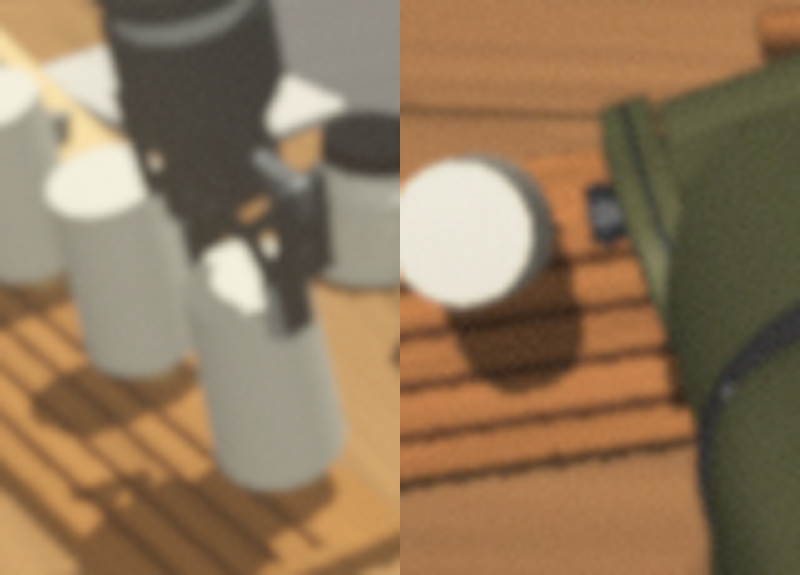

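The cup touched at the expected depth: 0.7 mm short of the target, with about 25 N along the peg. Its rim is clear of the board and the neighbouring cup is undisturbed. Before letting go I'll ease the load and shift 2.5 mm towards the robot for stability, then settle lightly.

Request:
{"method": "nudge_tcp", "body": {
  "increments": {"dx":[0,0,0.0025,0.0025],"dy":[0,0,0,0],"dz":[-0.004,-0.006,-0.006,-0.006],"wx":[0,0,0,0],"wy":[0,0,0,0],"wz":[0,0,0,0]}
}}

```text
t: 8.6
tcp_pos: [0.6779, 0.0198, 0.0968]
orientation: [[-0.95, -0.182, 0.255], [-0.176, 0.983, 0.046], [-0.259, -0.001, -0.966]]
contact_force: [-0.7, -0.7, -0.9]
width: 0.0608
grip_force: 54.9
```

Request:
{"method": "nudge_tcp", "body": {
  "increments": {"dx":[0,0,0,0],"dy":[0,0,0,0],"dz":[0.0015,0.003,0.003,0.003],"wx":[0,0,0,0],"wy":[0,0,0,0],"wz":[0,0,0,0]}
}}

```text
t: 9.0
tcp_pos: [0.6791, 0.02, 0.0949]
orientation: [[-0.949, -0.182, 0.256], [-0.176, 0.983, 0.046], [-0.26, -0.002, -0.966]]
contact_force: [-2.8, 0.3, 6.6]
width: 0.0612
grip_force: 55.5
```

```bash
python3 -c "
from h import *
delta(TIP-.053*P,Rt(-P,Y))"
```

```text
t 9.0 tcp [0.6791 0.02   0.0949] q [ 0.01  0.79 -0.17  1.79  0.3   0.32  1.39] d [-0.0023  0.0044  0.001 ] r [-0.002  0.002 -0.   ] n 0.005
```

Request:
{"method": "nudge_tcp", "body": {
  "increments": {"dx":[0,0,0,0,0,0,0,0],"dy":[0,0,0,0,0,0,0,0],"dz":[0,0,0,0,0,0,0,0],"wx":[0,0,0,0,0,0,0,0],"wy":[0,0,0,0,0,0,0,0],"wz":[0,0,0,0,0,0,0,0]},
  "finger_gap": 0.085
}}

```text
t: 9.8
tcp_pos: [0.6794, 0.0201, 0.0946]
orientation: [[-0.949, -0.182, 0.257], [-0.176, 0.983, 0.046], [-0.261, -0.001, -0.965]]
contact_force: [-0.6, 0.7, -0.5]
width: 0.085
grip_force: 0.0
```

```bash
python3 -c "
from h import *
import cv2
s=arm.capture('side')[...,::-1].copy();w=arm.capture('wrist')[...,::-1]
im=cv2.resize(s[125:240,265:345],None,fx=5,fy=5,interpolation=2)
cv2.imwrite('pics/p3.png',np.hstack([im,cv2.resize(w,(400,300))[:,:]  if 0 else cv2.copyMakeBorder(cv2.resize(w,(400,300)),0,275,0,0,0)]))"
```

```text
(no output)
```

View pics/p3.png

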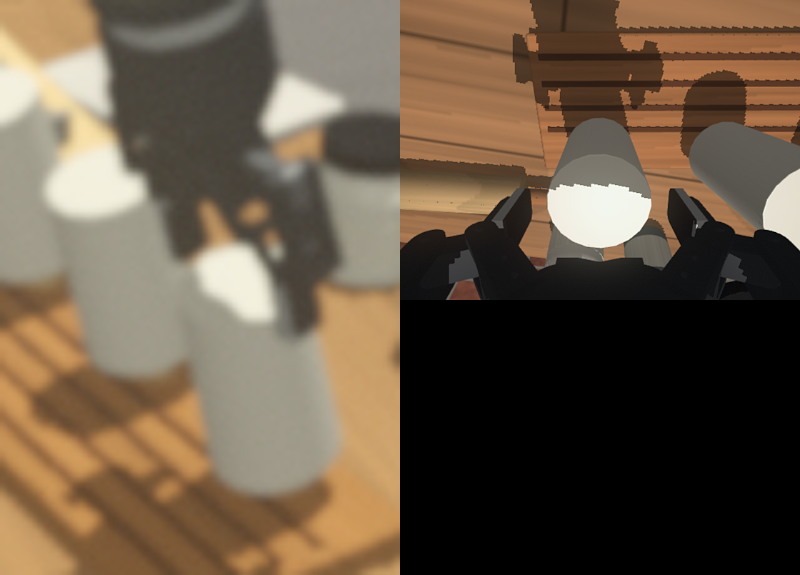

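The cup rests stably, leaning parallel to its neighbour, and sits centred between the open fingers, with its top at about (599,200) in the wrist inset. I'll retreat along the peg.

Request:
{"method": "nudge_tcp", "body": {
  "increments": {"dx":[0,0,0,0,0,0],"dy":[0,0,0,0,0,0],"dz":[-0.02,-0.05,-0.1,-0.14,-0.14,-0.14],"wx":[0,0,0,0,0,0],"wy":[0,0,0,0,0,0],"wz":[0,0,0,0,0,0]}
}}

```text
t: 10.5
tcp_pos: [0.6438, 0.0134, 0.231]
orientation: [[-0.949, -0.182, 0.259], [-0.176, 0.983, 0.046], [-0.263, -0.002, -0.965]]
contact_force: [-1.2, 0.7, -1.4]
width: 0.0848
grip_force: 0.0
```

Request:
{"method": "nudge_tcp", "body": {
  "increments": {"dx":[0.1,0.1,0.1,0.1,0.1,0.1,0.1,0.1],"dy":[0,0,0,0,0,0,0,0],"dz":[-0.14,-0.14,-0.14,-0.14,-0.14,-0.14,-0.14,-0.14],"wx":[0,0,0,0,0,0,0,0],"wy":[0,0,0,0,0,0,0,0],"wz":[0,0,0,0,0,0,0,0]}
}}

```text
t: 11.3
tcp_pos: [0.5128, -0.0101, 0.3373]
orientation: [[-0.95, -0.182, 0.254], [-0.176, 0.983, 0.047], [-0.258, -0.0, -0.966]]
contact_force: [-0.3, -0.5, 0.8]
width: 0.0847
grip_force: 0.0
```

```bash
python3 -c "
from h import *
import cv2
s=arm.capture('side')[...,::-1].copy();t=arm.capture('top')[...,::-1]
k=4
a=s[115:250,230:330+30-30+20];b=t[110:245,120:200]
cv2.imwrite('pics/p4.png',np.hstack([cv2.resize(s[115:250,235:345],None,fx=k,fy=k,interpolation=2),cv2.resize(t[110:245,200:285],None,fx=k,fy=k,interpolation=2)]))"
```

```text
(no output)
```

View pics/p4.png

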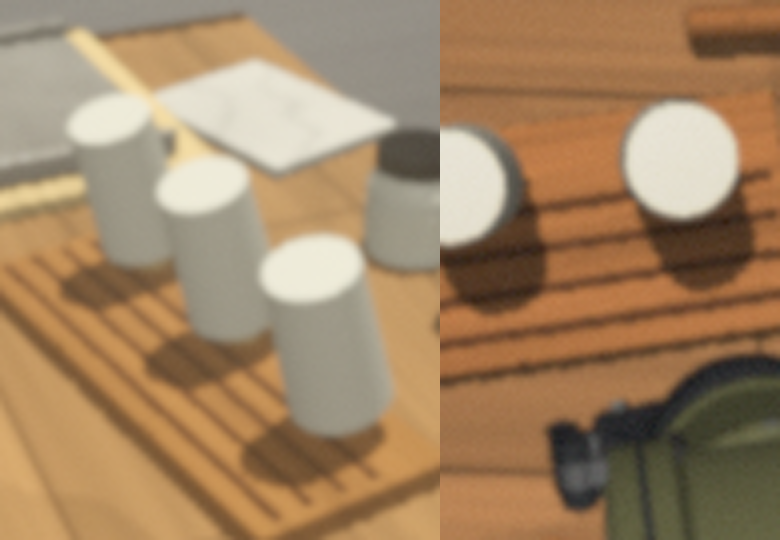

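All three cups hang parallel at equal heights, and the new cup's top is at crop (312,268) in the side view. The arm is clear, so I'm handing in.

```bash
python3 -c "
from plant import arm
print(arm.hand_in())"
```

```text
the job is handed in; nothing more can be done
None
```

The tall cup hangs mouth-down on the empty peg with its floor resting on the peg's end; it was let go only after contact, the two hung cups look undisturbed in the last pictures, and the job is handed in after about 11 s of robot time (no verdict was returned).

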